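# Vent the pressure pot and take off its screw cap

### The arm

A 6-joint arm with a two-finger parallel gripper is mounted at the origin on the work surface; the furniture and walls round the work are solid. World frame = base frame: x ahead of the robot, y to its left, z up, the work surface at z = 0. Lengths are in mm, angles in rad, forces in N, time in s.
With the tool pointing down it reaches from about 275 to 1000 mm from the base axis. Payload 8.4 kg.
Tool frame: the origin (TCP) lies midway between the tips of the shut fingers; the grasp point (between the pads) lies 19 mm behind it; z points along the fingers, y is the line along which they close (so a half turn about z gives the same grasp; the last joint's range is limited). The gripper opens to 85 mm and grips with 20 to 120 N. Pads are 22 mm wide; open, the fingers measure 114 mm over their backs; the gripper's body (76 mm by 85 mm) begins 54 mm behind the grasp point. The pads swing forward as they close: fully open they stand 13 mm farther back than shut.
Start: joints at [-1.124, 0.353, 1.633, -0, 1.155, -0.002], TCP at [271.177, -563.108, 231.281] pointing down, gripper open.
Joint ranges: [-2.63, 2.63], [-0.92, 2.1], [0.06, 2.66], [-1.3, 4.44], [0, 2.69], [-3.02, 3.02]. Speed limits (rad/s): [2.22, 2.22, 2.79, 3.14, 3.14, 3.14].

### API

Orientations are given as [roll, pitch, yaw] about the fixed x, y, z axes, in that order (R = Rz(yaw) Ry(pitch) Rx(roll)).
In Python, from rig import telemetry, optics, r gives the robot as it stands.
- The arm moves only by the tool play_rows, never from a script. Its arguments are lists of equal length, an entry for each row: "dp": the shift along the tool's x, y, z in units of 40 mm (1.0 is 40 mm), a list of three; "rot": the turn, a rotation vector about the tool's x, y, z in units of 6 degrees (1.0 is 6 degrees), a list of three. In form: {"dp": [[tx, ty, tz], ...], "rot": [[ax, ay, az], ...]}. A call has 1 to 5 rows; each row is the pose to reach, as a shift and turn from the pose commanded when the call began, along the tool's axes at that moment; what a row does not reach only later rows make up. A row lasts 1/12 s, in which the tool goes at most 41.7 mm and 7.16 degrees, less where a joint would pass 70% of its speed; a pose out of reach is approached as far as the arm can. A call with a gripper value outside its range is refused whole. "fingers" is the opening, from 0 (shut) to 1 (fully open), set as the call begins (left out, the last holds). The fingers move at their own pace and stop on an object; "grip_force" is the grip in N (left out, the last holds). Time passes only in rows, so rows that repeat a pose let the fingers close. It gives the time, the measured TCP pose, the force, the opening and the grip force at its end, in the units of the state.
- telemetry.sense(): the state, without advancing time (a new reading comes with each control period).
- optics.grab_frame(name): name is "scene" or "top"; returns a dict with "color" (400x640x3 uint8, red, green, blue), "mtx" (3x3 intrinsics, pixels), "R" (3x3) and "t" (3): a world point X has camera coordinates R X + t. Camera axes: x right, y down, z forward; pixel columns grow to the right and rows downward; lengths in mm; the calibration is good to about 2 mm. A picture is of the moment at which its call begins. There is no depth.
- r.sign_off(): hands the job in; it is judged then, once.
The state is a dict: "clock": time; "qpos": joint angles; "qvel": joint speeds; "joint_efforts": joint torques, N m; "eef_pos": TCP position; "tcp_rot": TCP orientation; "contact_force": force on the tool from outside, world axes, zero at the start; "wrist_torque": the same for the moment, N m; "opening": opening from 0.0 (shut) to 1.0 (fully open); "grasp_force": force on a finger pad.
Only numpy, scipy, OpenCV 4.12 (cv2) and the standard library are available. Lean on these libraries where they do the work, as an engineer would, in place of code of your own. Each camera call takes 0.05 s, during which the arm holds its last target. There are 200 camera calls.

### The job

The small pressure pot is to be refilled. First let the pressure out: turn the star handle of the vent valve at its side anticlockwise (seen from above) until it is fully open, and leave it open. Only then unscrew the ribbed black cap from the filler neck on top of the pot, lift it off and set it down, not drop it, flat and top side up on the floor of the steel tray; leave the two white bottles to the left of the pot standing where they are.

Things in the scene. Friction and masses are not known exactly. Their poses are not given: they have to be found in the camera images.
- pressure_pot: Round steel pressure pot fixed to the table: tank 150 mm in diameter under a clamped lid 168 mm in diameter (dome up to 147 mm high, wing nuts and a face-up gauge up to 150 mm). Origin: centre of its underside, on the table; z up. The filler neck stands on this axis; the vent valve with the star handle is on its own +y side.
- neck_rim (a point): Centre of the filler neck's rim, 191 mm above the table, on the pot's axis. The neck is 37 mm in diameter with a coarse two-start right-hand thread: the cap rises 16.5 mm per full turn (2.6 mm per radian), anticlockwise seen from above, and comes free after about 3.7 rad (210 degrees).
- screw_cap: Ribbed black screw cap, 55 mm in diameter, 34 mm high, about 80 g, loose but screwed on the filler neck with 1 mm of play. Origin: its centre, half-way up; z points to its top. Screwed home, its centre is 180 mm above the table and the pot's collar 7 mm below its lower edge; 28 mm higher it is clear of the rim. It turns with little resistance and stays where it is left.
- vent (a joint): Angle of the vent valve's star handle in rad about the vertical axis: 0 is shut, it grows anticlockwise seen from above, and the stop at 2.6 is fully open (above 2.3 counts as open). Friction about 0.08 N m; it stays where it is left.
- vent_hub (a point): Centre of the star handle, on its vertical axis, 172 mm above the table, 145 mm from the pot's axis; turns with the handle. Four level spokes 8 mm thick along this point's +x, -x, +y, -y end in black balls of 15 mm at radius 45 mm. Hub 28 mm in diameter, its top 14 mm above this point. Under the spokes it is free down to 140 mm height outside radius 16 mm.
- cap_tray: Open stainless steel tray, outside 122 mm along its own x, 184 mm along its own y, 52 mm high; walls and floor 2 mm; loose, 0.32 kg. Origin: centre of its underside.
- bottle_c: White slip-cast bottle with a slim neck, about 103 mm high and 48 mm in diameter, standing loose on the table to the left of the pot, the one nearer the star handle. Origin: centre of its underside; z up. To be left standing.
- bottle_d: White slip-cast bottle with a slim neck, about 92 mm high and 43 mm in diameter, standing loose on the table to the left of the pot, the one farther from the star handle. Origin: centre of its underside; z up. To be left standing.
Things that resemble listed ones, but are neither listed nor needed, are in the scene too. What is meant by the screw_cap is not orange, and is the smaller of those in its own colour.

How it is judged (in metres and radians):
On the way, in this order (a step that is already met when the one before it is completed fails the run):
1. The vent is open (star handle beyond 2.3 rad) (value of joint vent above 2.3 rad), for 0.2 s.
2. The cap is off the neck, its lower edge above the rim (z of screw_cap in the frame of pressure_pot above 0.208 m), for 0.1 s.
At the end, for the whole second after the job is handed in: The vent stands open (above 2.3 rad); the cap lies at rest inside the tray, on its floor (centre less than 25 mm above the tray's underside), top side up within 0.15 rad; the tray stands level; the two bottles left of the pot stand within 4 cm of where they were (value of joint vent above 2.3 rad and x of screw_cap in the frame of cap_tray between -0.035 and 0.035 m and y of screw_cap in the frame of cap_tray between -0.067 and 0.067 m and z of screw_cap in the frame of cap_tray below 0.025 m and angle between screw_cap's own z axis and vertical below 0.15 rad and angle between cap_tray's own z axis and vertical below 0.1 rad and linear speed of screw_cap below 0.02 m/s); the robot touches nothing.
It fails at once if The cap is unscrewed (more than 4 mm up) while the vent is not yet open (below 2.3 rad) (z of screw_cap in the frame of pressure_pot above 0.184 m and value of joint vent below 2.3 rad).
It fails at once if The cap is dropped (falls free faster than 0.7 m/s, about 25 mm) (contact force between the fingers and screw_cap below 0.05 N and linear speed of screw_cap above 0.7 m/s).
It fails at once if One of the two bottles left of the pot is knocked over or pushed more than 4 cm (distance of any of bottle_c, bottle_d from where it was at the start of the episode above 0.04 m or angle between any of bottle_c, bottle_d's own z axis and vertical above 0.5 rad).
It also fails if it takes over 72 s, if anything falls off the work surface, if the arm or the gripper's body presses on something with over 40 N, if the wrist force passes 120 N, or if a joint passes its speed limit or range.

## Working session

There is one attempt and no reset: what is moved stays moved. The work goes in short steps, Python scripts to look and compute and a tool call to move; the robot and the scene stay as the last step left them, time stands still between calls to the robot, and variables do not carry over. Pictures are saved under pics/ and viewed, at most 10 in all, crops included, and the job is handed in when it is done.

Besides the shell and the picture viewer there is one more tool, called as name(argument=value, ...) on one line, values as JSON. play_rows: Moves the arm, as the interface text tells. Its arguments: {"type":"object","properties":{"dp":{"type":"array"},"rot":{"type":"array"},"fingers":{"type":"number"},"grip_force":{"type":"number"}},"required":["dp","rot"]}

```bash
mkdir -p pics; ls
python3 - <<'E'
from rig import telemetry, optics, r
import cv2, numpy as np
for n in ["scene","top"]:
    f=optics.grab_frame(n); cv2.imwrite(f"pics/{n}0.png",f["color"][:,:,::-1]); np.savez(f"{n}0.npz",**f)
    print(n,np.round(f["mtx"],1).tolist(),np.round(f["R"],3).tolist(),np.round(f["t"],1), np.round(-f["R"].T@f["t"]))
print(telemetry.sense())
E
```

```text
pics
scene [[437.8, 0.0, 317.7], [0.0, 437.8, 191.3], [0.0, 0.0, 1.0]] [[-0.846, -0.532, 0.021], [-0.379, 0.573, -0.727], [0.375, -0.623, -0.687]] [ 347.5  323.5 1140.9] [ -11.  710. 1011.]
top [[483.4, 0.0, 317.1], [0.0, 483.4, 206.6], [0.0, 0.0, 1.0]] [[0.003, -1.0, -0.001], [-0.997, -0.003, -0.083], [0.083, 0.001, -0.997]] [ -90.6  463.6 1580.3] [ 332.  -91. 1613.]
{'clock': 0.1, 'qpos': array([-1.12442212e+00,  3.53609691e-01,  1.63403648e+00,  6.95784990e-07,
        1.15519852e+00, -2.38170968e-03]), 'qvel': array([ 0.00018097, -0.00192634, -0.00201578, -0.00094167,  0.00157028,
       -0.00115638]), 'joint_efforts': array([-2.62444892e-04, -6.06359053e+01, -3.42818820e+01, -5.71213127e-05,
        3.81323596e-03, -1.89561979e-05]), 'eef_pos': array([ 270.98444653, -562.73781222,  230.62747981]), 'tcp_rot': array([-3.14034062e+00, -3.61818842e-06,  4.48755637e-01]), 'contact_force': array([ 0.17571089,  0.48943782, -0.06262482]), 'wrist_torque': array([-0.03032274,  0.02937735, -0.03986269]), 'grasp_force': 0.0, 'opening': 0.9999205825411083}
```

View pics/scene0.png

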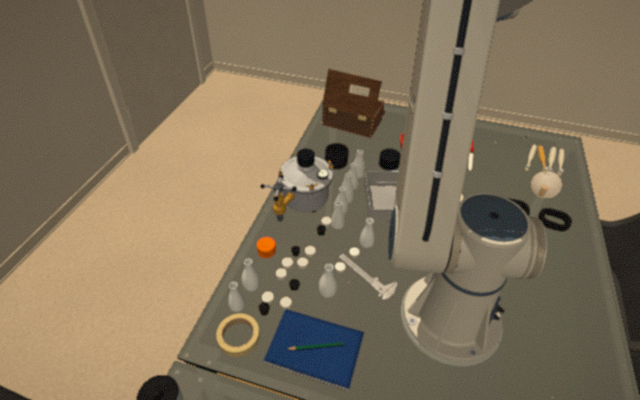

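View pics/top0.png

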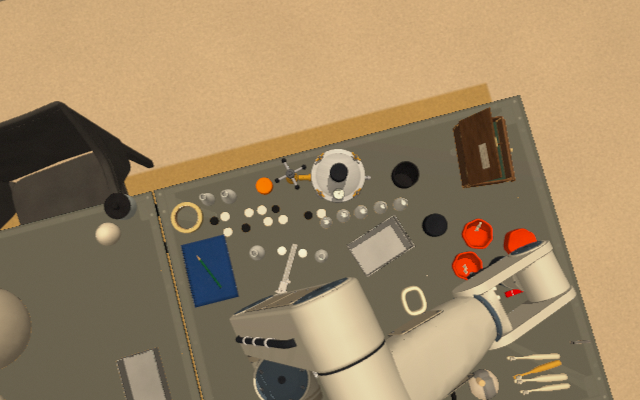

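Run:
```python
import cv2
a=cv2.imread("pics/top0.png")[140:280,260:450]; b=cv2.imread("pics/scene0.png")[130:230,240:400]
cv2.imwrite("pics/topc.png",cv2.resize(a,None,fx=4.2,fy=4.2,interpolation=cv2.INTER_CUBIC)); cv2.imwrite("pics/scenec.png",cv2.resize(b,None,fx=5,fy=5,interpolation=cv2.INTER_CUBIC))
```

```text
(no output)
```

View pics/topc.png

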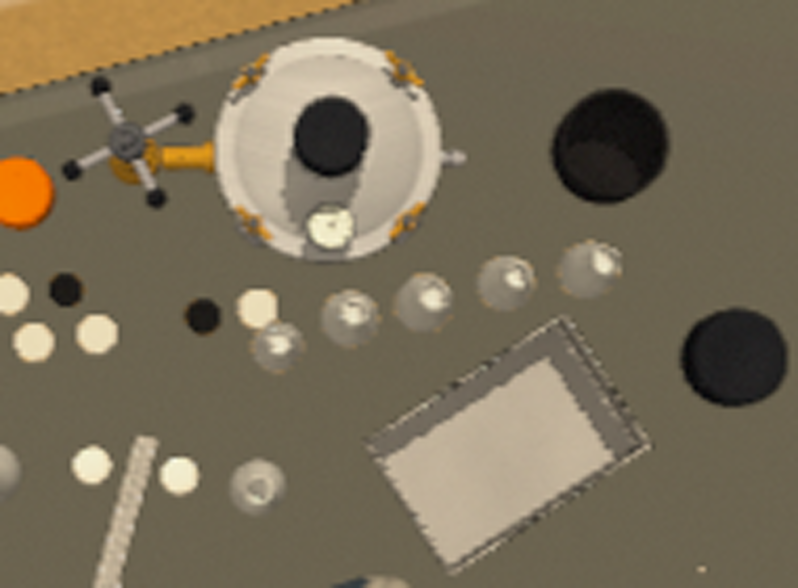

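View pics/scenec.png

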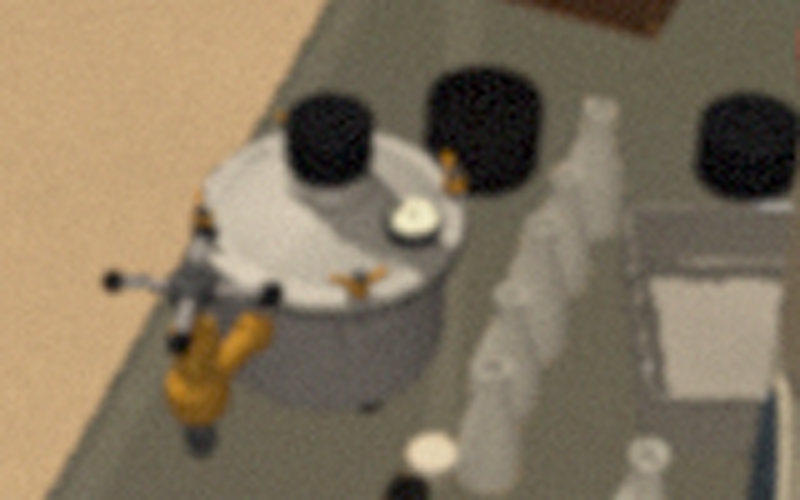

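```bash
cat > h.py <<'E'
import numpy as np
def cast(f,px,z):
    K,R,t=f["mtx"],f["R"],f["t"]; d=R.T@np.linalg.inv(K)@np.array([px[0],px[1],1.]); c=-R.T@t
    return c+d*(z-c[2])/d[2]
E
python3 - <<'E'
import numpy as np
from h import *
T=np.load("top0.npz");S=np.load("scene0.npz")
ct=lambda p,z:np.round(cast(T,(p[0]/4.2+260-.4,p[1]/4.2+140-.4),z),1)
cs=lambda p,z:np.round(cast(S,(p[0]/5+240-.4,p[1]/5+130-.4),z),1)
print("cap",ct((331,136),197),cs((330,114),197))
print("lid",ct((328,148),140))
print("hub",ct((128,140),186),cs((192,280),186))
for p in [(101,86),(184,113),(71,170),(155,198)]: print("ball",ct(p,172))
for p in [(113,280),(270,295),(204,240),(179,341)]: print("ballS",cs(p,172))
for p in [(368,445),(562,318),(652,445),(450,574)]: print("tray",ct(p,52))
for p in [(278,346),(350,316),(425,300),(506,280),(590,266)]: print("bot",ct(p,50))
print("d",cs((415,217),150),ct((330,228),150))
print([np.round(cast(T,p,50),1) for p in [(207,198),(228,196)]])
E
```

```text
cap [ 552.2 -152.2  197. ] [ 553.6 -151.8  197. ]
lid [ 552.2 -152.5  140. ]
hub [550.6  -8.7 186. ] [543.6   2.7 186. ]
ball [591.8  11.8 172. ]
ball [572.4 -47.9 172. ]
ball [531.   32.8 172. ]
ball [511.  -27.5 172. ]
ballS [590.1  15.2 172. ]
ballS [509.3 -23.3 172. ]
ballS [567.2 -40.7 172. ]
ballS [530.   34.6 172. ]
tray [ 335.8 -186.6   52. ]
tray [ 433.7 -336.3   52. ]
tray [ 336.4 -404.2   52. ]
tray [ 237.9 -248.9   52. ]
bot [ 411.6 -117.6   50. ]
bot [ 434.9 -173.1   50. ]
bot [ 447.5 -231.    50. ]
bot [ 463.1 -293.6   50. ]
bot [ 474.2 -358.6   50. ]
d [ 489.3 -146.9  150. ] [ 492.2 -153.5  150. ]
[array([488.5, 268.6,  50. ]), array([495.2, 200.5,  50. ])]
```

play_rows(dp=[[0.5,-0.4,-0.4],[1.3,-1.0,-0.8],[2.1,-1.6,-1.0],[2.9,-2.2,-1.0],[3.7,-2.8,-1.0]], rot=[[0,0,0],[0,0,0],[0,0,0],[0,0,0],[0,0,0]])

```text
clock: 0.52
eef_pos: [356.4, -396.5, 271.7]
tcp_rot: [3.141, -0.0, 0.448]
contact_force: [0.6, 0.6, 0.2]
opening: 1.003
grasp_force: 0.0
```

play_rows(dp=[[0.8,-0.6,0],[1.6,-1.2,0],[2.4,-1.8,0],[3.2,-2.4,0],[4.0,-3.0,0]], rot=[[0,0,0],[0,0,0],[0,0,0],[0,0,0],[0,0,0]])

```text
clock: 0.93
eef_pos: [448.3, -218.5, 271.2]
tcp_rot: [-3.141, 0.0, 0.449]
contact_force: [0.2, -0.6, 0.1]
opening: 1.001
grasp_force: 0.0
```

play_rows(dp=[[0.8,-0.6,0],[1.6,-1.2,0],[2.4,-1.9,0],[3.2,-2.5,0],[4.0,-3.1,0]], rot=[[0,0,0],[0,0,0],[0,0,0],[0,0,0],[0,0,0]])

```text
clock: 1.35
eef_pos: [538.6, -37.1, 271.2]
tcp_rot: [-3.141, 0.0, 0.449]
contact_force: [0.5, -1.3, 0.3]
opening: 0.998
grasp_force: 0.0
```

play_rows(dp=[[0,0,0],[0,0,0],[0,0,0],[0,0,0],[0,0,0]], rot=[[0,0,1.1],[0,0,2.2],[0,0,3.3],[0,0,4.4],[0,0,5.5]], fingers=0.6)

```text
clock: 1.77
eef_pos: [538.1, -39.0, 270.9]
tcp_rot: [3.142, 0.001, -0.132]
contact_force: [0.9, -0.7, 0.2]
opening: 0.601
grasp_force: 0.0
```

play_rows(dp=[[0,0,0],[0,0,0],[0,0,0],[0,0,0],[0,0,0]], rot=[[0,0,1.1],[0,0,2.1],[0,0,2.1],[0,0,2.1],[0,0,2.1]])

```text
clock: 2.18
eef_pos: [538.2, -39.3, 271.1]
tcp_rot: [3.141, 0.0, -0.344]
contact_force: [0.4, 0.4, -0.4]
opening: 0.599
grasp_force: 0.0
```

```bash
cat >> h.py <<'E'
from scipy.spatial.transform import Rotation as Ro
def delta(p,yawdeg=None):
    from rig import telemetry
    s=telemetry.sense(); R=Ro.from_euler("xyz",s["tcp_rot"]).as_matrix()
    print("t",round(s["clock"],2),"pos",np.round(s["eef_pos"],1),"yaw",np.round(np.degrees(s["tcp_rot"]),1),"q6",round(s["qpos"][5],2),"open",round(s["opening"],3),"F",np.round(s["contact_force"],1),"g",round(s["grasp_force"],1))
    print("dp units",np.round(R.T@(np.array(p)-s["eef_pos"])/40,2))
    if yawdeg is not None: print("rot z units",round((np.degrees(s["tcp_rot"][2])-yawdeg)/6,2))
E
python3 - <<'E'
from h import *
from rig import optics
import cv2
delta((551,-7,160),-20)
f=optics.grab_frame("scene"); cv2.imwrite("pics/s1.png",cv2.resize(f["color"][100:260,200:400,::-1],None,fx=4,fy=3.75,interpolation=cv2.INTER_CUBIC)[:600]);
E
```

```text
t 2.18 pos [538.2 -39.3 271.1] yaw [180.    0.  -19.7] q6 1.84 open 0.599 F [ 0.4  0.4 -0.4] g 0.0
dp units [ 0.03 -0.87  2.78]
rot z units 0.05
```

View pics/s1.png

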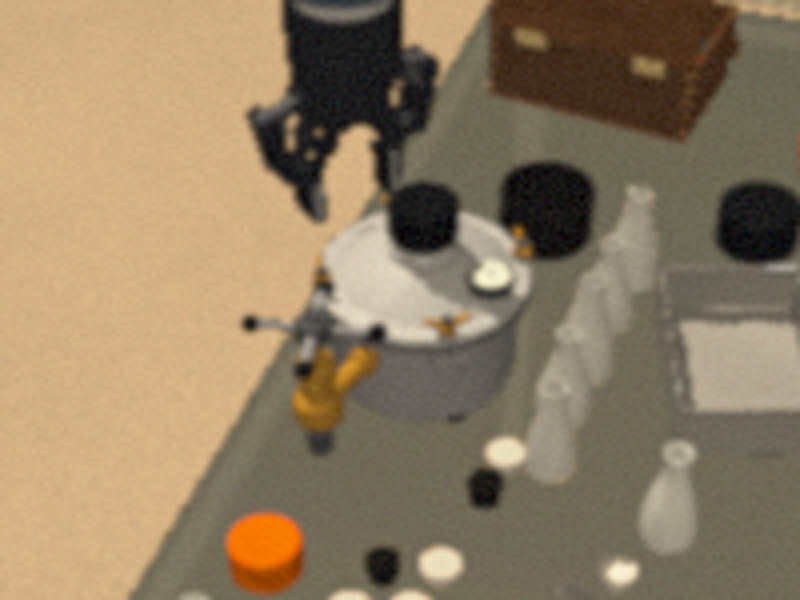

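play_rows(dp=[[0,-0.45,0],[0,-0.87,0.3],[0,-0.87,0.8],[0,-0.87,1.3],[0,-0.87,1.8]], rot=[[0,0,0],[0,0,0],[0,0,0],[0,0,0],[0,0,0]])

```text
clock: 2.65
eef_pos: [550.4, -6.3, 198.6]
tcp_rot: [-3.141, -0.001, -0.344]
contact_force: [0.1, -0.6, 0.8]
opening: 0.604
grasp_force: 0.0
```

play_rows(dp=[[0,0,0.2],[0,0,0.4],[0,0,0.6],[0,0,0.8],[0,0,1.0]], rot=[[0,0,0],[0,0,0],[0,0,0],[0,0,0],[0,0,0]])

```text
clock: 3.07
eef_pos: [550.7, -6.7, 159.3]
tcp_rot: [-3.141, -0.001, -0.347]
contact_force: [-0.6, -1.0, -0.4]
opening: 0.599
grasp_force: 0.0
```

play_rows(dp=[[0,0,0.1],[0,0,0.18],[0,0,0.18],[0,0,0.18]], rot=[[0,0,0],[0,0,0],[0,0,0],[0,0,0]])

```text
clock: 3.4
eef_pos: [550.3, -6.6, 152.2]
tcp_rot: [-3.142, -0.0, -0.347]
contact_force: [-1.0, 1.2, 0.4]
opening: 0.602
grasp_force: 0.0
```

Run:
```python
from h import *
delta((551,-7,152),-20)
```

```text
t 3.4 pos [550.3  -6.6 152.2] yaw [-180.    -0.   -19.9] q6 1.9 open 0.602 F [-1.   1.2  0.4] g 0.0
dp units [0.02 0.   0.01]
rot z units 0.02
```

play_rows(dp=[[0,0,0],[0,0,0],[0,0,0],[0,0,0],[0,0,0]], rot=[[0,0,-0.6],[0,0,-1.2],[0,0,-1.8],[0,0,-2.4],[0,0,-3.0]])

```text
clock: 3.82
eef_pos: [550.0, -6.7, 152.5]
tcp_rot: [3.141, 0.0, -0.03]
contact_force: [-2.3, -1.1, 2.0]
opening: 0.601
grasp_force: 1.6
```

play_rows(dp=[[0,0,0],[0,0,0],[0,0,0],[0,0,0],[0,0,0]], rot=[[0,0,-0.8],[0,0,-1.6],[0,0,-2.4],[0,0,-3.2],[0,0,-4.0]])

```text
clock: 4.23
eef_pos: [550.2, -6.5, 152.6]
tcp_rot: [-3.142, -0.0, 0.39]
contact_force: [-0.7, 0.3, -0.1]
opening: 0.604
grasp_force: 1.7
```

play_rows(dp=[[0,0,0],[0,0,0],[0,0,0],[0,0,0],[0,0,0]], rot=[[0,0,-0.8],[0,0,-1.6],[0,0,-2.4],[0,0,-3.2],[0,0,-4.0]])

```text
clock: 4.65
eef_pos: [550.5, -6.2, 152.6]
tcp_rot: [3.142, -0.001, 0.809]
contact_force: [0.0, 3.7, -0.0]
opening: 0.602
grasp_force: 1.9
```

play_rows(dp=[[0,0,0],[0,0,0],[0,0,0],[0,0,0],[0,0,0]], rot=[[0,0,-0.8],[0,0,-1.6],[0,0,-2.4],[0,0,-3.2],[0,0,-4.0]])

```text
clock: 5.07
eef_pos: [550.5, -5.9, 152.6]
tcp_rot: [3.141, -0.001, 1.227]
contact_force: [-0.9, 3.7, -0.1]
opening: 0.6
grasp_force: 1.9
```

play_rows(dp=[[0,0,0],[0,0,0],[0,0,0],[0,0,0],[0,0,0]], rot=[[0,0,-0.8],[0,0,-1.6],[0,0,-2.4],[0,0,-3.2],[0,0,-4.0]])

```text
clock: 5.48
eef_pos: [550.5, -5.8, 152.6]
tcp_rot: [3.141, -0.001, 1.646]
contact_force: [-0.8, 4.5, -0.4]
opening: 0.601
grasp_force: 1.7
```

play_rows(dp=[[0,0,0],[0,0,0],[0,0,0],[0,0,0],[0,0,0]], rot=[[0,0,-0.8],[0,0,-1.6],[0,0,-2.4],[0,0,-3.2],[0,0,-4.0]])

```text
clock: 5.9
eef_pos: [550.0, -5.9, 152.5]
tcp_rot: [3.141, -0.001, 2.065]
contact_force: [-1.5, 4.2, -0.1]
opening: 0.599
grasp_force: 2.0
```

Run:
```python
from h import *
from rig import telemetry
delta((551,-7,152),140)
print(telemetry.sense()["wrist_torque"])
```

```text
t 5.9 pos [550.   -5.9 152.5] yaw [ 1.800e+02 -1.000e-01  1.183e+02] q6 -0.51 open 0.599 F [-1.5  4.2 -0.1] g 2.0
dp units [-0.04  0.01  0.01]
rot z units -3.61
[ 0.61460009  0.38212985 -0.12430301]
```

play_rows(dp=[[0,0,0],[0,0,0],[0,0,0],[0,0,0],[0,0,0]], rot=[[0,0,-0.6],[0,0,-1.2],[0,0,-1.8],[0,0,-2.4],[0,0,-2.8]])

```text
clock: 6.32
eef_pos: [549.3, -5.1, 152.5]
tcp_rot: [3.137, -0.007, 2.335]
contact_force: [-4.7, 3.2, 4.8]
opening: 0.606
grasp_force: 210.7
```

play_rows(dp=[[0,0,0],[0,0,0],[0,0,0],[0,0,0],[0,0,0]], rot=[[0,0,-0.3],[0,0,-0.6],[0,0,-0.9],[0,0,-1.1],[0,0,-1.1]])

```text
clock: 6.73
eef_pos: [549.3, -4.9, 152.5]
tcp_rot: [3.133, -0.009, 2.433]
contact_force: [-4.9, 2.2, 3.9]
opening: 0.603
grasp_force: 302.2
```

Run:
```python
from h import *
from rig import telemetry,optics
import cv2
delta((551,-7,152),140)
print(telemetry.sense()["wrist_torque"])
for n in ["scene","top"]:
    f=optics.grab_frame(n); np.savez(n+"1.npz",**f); cv2.imwrite(f"pics/{n}2.png",f["color"][:,:,::-1])
a=cv2.imread("pics/top2.png")[150:200,255:335];b=cv2.imread("pics/scene2.png")[150:225,240:360]
cv2.imwrite("pics/m2.png",np.hstack([cv2.resize(a,(400,300),interpolation=2),cv2.resize(b,(400,300),interpolation=2)]))
```

```text
t 6.73 pos [549.3  -4.9 152.5] yaw [179.5  -0.5 139.4] q6 -0.89 open 0.603 F [-4.9  2.2  3.9] g 302.2
dp units [-0.07 -0.01  0.01]
rot z units -0.1
[ -0.14405866   1.06992664 -18.91757219]
```

View pics/m2.png

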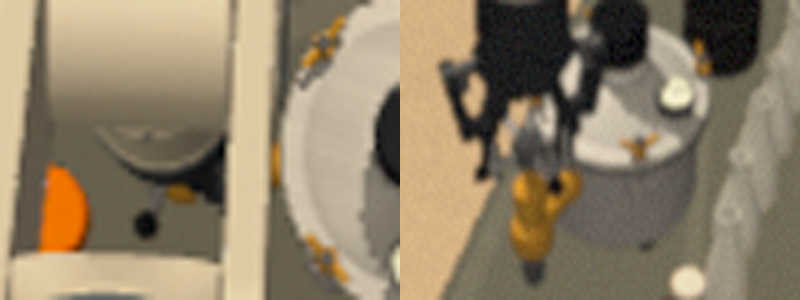

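play_rows(dp=[[0,0,0],[0,0,0],[0,0,0],[0,0,0],[0,0,0]], rot=[[0,0,0.7],[0,0,1.4],[0,0,2.1],[0,0,2.1],[0,0,2.1]])

```text
clock: 7.25
eef_pos: [549.3, -5.2, 152.4]
tcp_rot: [3.14, -0.005, 2.237]
contact_force: [-4.5, 4.8, 3.1]
opening: 0.604
grasp_force: 95.7
```

play_rows(dp=[[0,0,-0.2],[0,0,-0.6],[0,0,-1.1],[0,0,-1.7],[0,0,-2.3]], rot=[[0,0,0],[0,0,0],[0,0,0],[0,0,0],[0,0,0]])

```text
clock: 7.67
eef_pos: [550.0, -6.7, 245.0]
tcp_rot: [-3.141, -0.0, 2.25]
contact_force: [0.3, -0.2, 0.3]
opening: 0.605
grasp_force: 0.0
```

play_rows(dp=[[-0.5,-0.4,0],[-1.2,-0.9,0],[-1.9,-1.4,0],[-2.5,-1.9,0],[-2.87,-2.26,0]], rot=[[0,0,0],[0,0,0],[0,0,0],[0,0,0],[0,0,0]], fingers=1.0)

```text
clock: 8.08
eef_pos: [552.3, -155.3, 244.9]
tcp_rot: [3.141, 0.002, 2.249]
contact_force: [-0.1, 0.0, -0.7]
opening: 0.998
grasp_force: 0.0
```

play_rows(dp=[[0,0,0],[0,0,0],[0,0,0],[0,0,0],[0,0,0]], rot=[[0,0,1.1],[0,0,2.2],[0,0,3.3],[0,0,4.4],[0,0,5.5]])

```text
clock: 8.5
eef_pos: [552.2, -152.9, 244.7]
tcp_rot: [3.141, 0.0, 1.668]
contact_force: [-0.6, -0.0, 0.4]
opening: 0.999
grasp_force: 0.0
```

Run:
```python
from h import *
from rig import telemetry,optics
import cv2
delta((552.5,-152,242),-90)
f=optics.grab_frame("scene");np.savez("scene3.npz",**f); cv2.imwrite("pics/s3.png",cv2.resize(f["color"][140:220,240:350,::-1],None,fx=6,fy=6,interpolation=cv2.INTER_CUBIC))
```

```text
t 8.5 pos [ 552.2 -152.9  244.7] yaw [180.    0.   95.6] q6 -0.37 open 0.999 F [-0.6 -0.   0.4] g 0.0
dp units [0.02 0.01 0.07]
rot z units 30.93
```

View pics/s3.png

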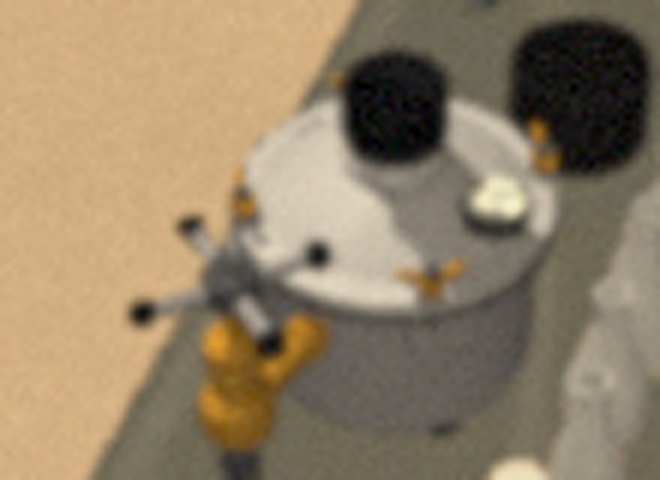

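Run:
```python
from h import *
S=np.load("scene3.npz")
P=np.array([cast(S,(x/6+240-.4,y/6+140-.4),172)[:2] for x,y in [(191,226),(318,255),(142,312),(268,342)]])
c=P.mean(0);print(P.round(1),c.round(1))
for p in P: print(np.degrees(np.arctan2(*(p-c)[::-1])).round(1))
T0=np.load("scene0.npz")
P=np.array([cast(T0,(x/5+240-.4,y/5+130-.4),172)[:2] for x,y in [(113,280),(270,295),(204,240),(179,341)]])
c=P.mean(0)
for p in P: print(np.degrees(np.arctan2(*(p-c)[::-1])).round(1))
```

```text
[[589.6 -27.6]
 [527.1 -44.1]
 [572.7  33.1]
 [512.5  17.4]] [550.4  -5.3]
-29.7
-121.1
60.0
149.1
24.6
-153.6
-64.0
116.7
```

play_rows(dp=[[0,0,0],[0,0,0],[0,0,0],[0,0,0],[0,0,0]], rot=[[0,0,1.1],[0,0,2.2],[0,0,3.3],[0,0,4.4],[0,0,5.5]])

```text
clock: 8.97
eef_pos: [552.2, -152.7, 244.6]
tcp_rot: [3.141, -0.0, 1.095]
contact_force: [0.8, -0.0, -0.3]
opening: 1.0
grasp_force: 0.0
```

play_rows(dp=[[0,0,0],[0,0,0],[0,0,0],[0,0,0],[0,0,0]], rot=[[0,0,1.1],[0,0,2.2],[0,0,3.3],[0,0,4.4],[0,0,5.5]])

```text
clock: 9.38
eef_pos: [552.1, -152.7, 244.5]
tcp_rot: [3.141, -0.0, 0.52]
contact_force: [0.2, -0.8, 0.0]
opening: 1.001
grasp_force: 0.0
```

play_rows(dp=[[0,0,0],[0,0,0],[0,0,0],[0,0,0],[0,0,0]], rot=[[0,0,1.1],[0,0,2.2],[0,0,3.3],[0,0,4.4],[0,0,5.5]])

```text
clock: 9.8
eef_pos: [552.2, -152.7, 244.6]
tcp_rot: [3.141, -0.001, -0.056]
contact_force: [0.5, -0.3, -0.4]
opening: 1.0
grasp_force: 0.0
```

play_rows(dp=[[0,0,0],[0,0,0],[0,0,0],[0,0,0],[0,0,0]], rot=[[0,0,1.1],[0,0,2.2],[0,0,3.3],[0,0,4.4],[0,0,5.5]])

```text
clock: 10.22
eef_pos: [552.2, -152.7, 244.5]
tcp_rot: [-3.141, -0.001, -0.632]
contact_force: [-0.1, -0.7, 0.3]
opening: 0.999
grasp_force: 0.0
```

play_rows(dp=[[0,0,0],[0,0,0],[0,0,0],[0,0,0],[0,0,0]], rot=[[0,0,1.1],[0,0,2.2],[0,0,3.3],[0,0,4.4],[0,0,5.5]])

```text
clock: 10.63
eef_pos: [552.2, -152.7, 244.6]
tcp_rot: [-3.141, -0.0, -1.208]
contact_force: [-0.8, 1.0, 0.1]
opening: 0.997
grasp_force: 0.0
```

play_rows(dp=[[0,0,0],[0,0,0],[0,0,0],[0,0,0]], rot=[[0,0,1.1],[0,0,2.2],[0,0,2.6],[0,0,2.6]])

```text
clock: 10.97
eef_pos: [552.1, -152.7, 244.5]
tcp_rot: [-3.141, -0.0, -1.477]
contact_force: [0.6, 0.1, -0.4]
opening: 0.999
grasp_force: 0.0
```

Run:
```python
from h import *
delta((552.5,-152,160),-85)
```

```text
t 10.97 pos [ 552.1 -152.7  244.5] yaw [-180.    -0.   -84.6] q6 2.78 open 0.999 F [ 0.6  0.1 -0.4] g 0.0
dp units [-0.02 -0.01  2.11]
rot z units 0.06
```

play_rows(dp=[[0,0,0.4],[0,0,0.8],[0,0,1.2],[0,0,1.6],[0,0,1.9]], rot=[[0,0,0],[0,0,0],[0,0,0],[0,0,0],[0,0,0]])

```text
clock: 11.38
eef_pos: [551.7, -152.6, 167.1]
tcp_rot: [3.141, 0.0, -1.474]
contact_force: [-0.4, 0.2, 0.2]
opening: 0.999
grasp_force: 0.0
```

play_rows(dp=[[0,0,0.1],[0,0,0.2],[0,0,0.2]], rot=[[0,0,0],[0,0,0],[0,0,0]])

```text
clock: 11.63
eef_pos: [552.0, -152.7, 159.8]
tcp_rot: [3.141, 0.0, -1.477]
contact_force: [-0.2, 0.2, 0.1]
opening: 1.0
grasp_force: 0.0
```

play_rows(dp=[[0,0,0],[0,0,0],[0,0,0],[0,0,0],[0,0,0]], rot=[[0,0,0],[0,0,0],[0,0,0],[0,0,0],[0,0,0]], fingers=0.3, grip_force=40)

```text
clock: 12.05
eef_pos: [552.5, -152.8, 161.1]
tcp_rot: [-3.14, -0.0, -1.478]
contact_force: [-1.6, 1.4, 6.2]
opening: 0.638
grasp_force: 42.1
```

Run:
```python
from h import *
delta((552.5,-152,160),-85)
```

```text
t 12.05 pos [ 552.5 -152.8  161.1] yaw [-179.9   -0.   -84.7] q6 2.78 open 0.638 F [-1.6  1.4  6.2] g 42.1
dp units [-0.02 -0.    0.03]
rot z units 0.05
```

play_rows(dp=[[0,0,-0.03],[0,0,-0.035],[0,0,-0.04],[0,0,-0.045],[0,0,-0.05]], rot=[[0,0,-0.6],[0,0,-1.2],[0,0,-1.8],[0,0,-2.4],[0,0,-3.0]])

```text
clock: 12.47
eef_pos: [552.1, -152.7, 162.3]
tcp_rot: [-3.141, -0.0, -1.161]
contact_force: [0.3, 0.4, 0.3]
opening: 0.638
grasp_force: 42.2
```

play_rows(dp=[[0,0,-0.006],[0,0,-0.012],[0,0,-0.018],[0,0,-0.024],[0,0,-0.03]], rot=[[0,0,-0.9],[0,0,-1.8],[0,0,-2.7],[0,0,-3.6],[0,0,-4.5]])

```text
clock: 12.88
eef_pos: [552.9, -152.7, 163.7]
tcp_rot: [-3.14, -0.002, -0.688]
contact_force: [3.0, 0.9, -1.7]
opening: 0.635
grasp_force: 42.4
```

Run:
```python
from h import *
delta((552.5,-152,160),-85)
```

```text
t 12.88 pos [ 552.9 -152.7  163.7] yaw [-1.799e+02 -1.000e-01 -3.940e+01] q6 1.99 open 0.635 F [ 3.   0.9 -1.7] g 42.4
dp units [-0.02 -0.01  0.09]
rot z units 7.6
```

play_rows(dp=[[0,0,-0.006],[0,0,-0.012],[0,0,-0.018],[0,0,-0.024],[0,0,-0.03]], rot=[[0,0,-0.9],[0,0,-1.8],[0,0,-2.7],[0,0,-3.6],[0,0,-4.5]])

```text
clock: 13.3
eef_pos: [553.5, -152.2, 165.0]
tcp_rot: [-3.14, -0.003, -0.217]
contact_force: [5.1, 4.2, -3.2]
opening: 0.637
grasp_force: 42.6
```

play_rows(dp=[[0,0,-0.006],[0,0,-0.012],[0,0,-0.018],[0,0,-0.024],[0,0,-0.03]], rot=[[0,0,-0.9],[0,0,-1.8],[0,0,-2.7],[0,0,-3.6],[0,0,-4.5]])

```text
clock: 13.72
eef_pos: [553.6, -151.5, 166.2]
tcp_rot: [-3.141, -0.004, 0.254]
contact_force: [5.3, 7.9, -2.4]
opening: 0.636
grasp_force: 42.7
```

play_rows(dp=[[0,0,-0.006],[0,0,-0.012],[0,0,-0.018],[0,0,-0.024],[0,0,-0.03]], rot=[[0,0,-0.9],[0,0,-1.8],[0,0,-2.7],[0,0,-3.6],[0,0,-4.5]])

```text
clock: 14.13
eef_pos: [553.6, -150.7, 167.4]
tcp_rot: [-3.141, -0.005, 0.725]
contact_force: [6.8, 11.2, -1.3]
opening: 0.642
grasp_force: 42.8
```

play_rows(dp=[[0,0,-0.006],[0,0,-0.012],[0,0,-0.018],[0,0,-0.024],[0,0,-0.03]], rot=[[0,0,-0.9],[0,0,-1.8],[0,0,-2.7],[0,0,-3.6],[0,0,-4.5]])

```text
clock: 14.55
eef_pos: [553.3, -150.1, 168.4]
tcp_rot: [3.141, -0.005, 1.196]
contact_force: [5.0, 15.7, -1.6]
opening: 0.64
grasp_force: 43.0
```

play_rows(dp=[[0,0,-0.006],[0,0,-0.012],[0,0,-0.018],[0,0,-0.024],[0,0,-0.03]], rot=[[0,0,-0.9],[0,0,-1.8],[0,0,-2.7],[0,0,-3.6],[0,0,-4.5]])

```text
clock: 14.97
eef_pos: [552.7, -149.7, 169.4]
tcp_rot: [3.14, -0.005, 1.667]
contact_force: [2.5, 16.7, -1.5]
opening: 0.641
grasp_force: 43.1
```

play_rows(dp=[[0,0,-0.006],[0,0,-0.012],[0,0,-0.018],[0,0,-0.024],[0,0,-0.03]], rot=[[0,0,-0.9],[0,0,-1.8],[0,0,-2.7],[0,0,-3.6],[0,0,-4.5]])

```text
clock: 15.38
eef_pos: [551.7, -149.7, 170.2]
tcp_rot: [3.14, -0.005, 2.139]
contact_force: [0.6, 13.3, -1.5]
opening: 0.638
grasp_force: 43.1
```

Run:
```python
from h import *
delta((552.5,-152,160),150)
```

```text
t 15.38 pos [ 551.7 -149.7  170.2] yaw [179.9  -0.3 122.5] q6 -0.84 open 0.638 F [ 0.6 13.3 -1.5] g 43.1
dp units [-0.06 -0.01  0.25]
rot z units -4.58
```

play_rows(dp=[[0.02,0.01,-0.01],[0.04,0.02,-0.02],[0.04,0.02,-0.03],[0.04,0.02,-0.04],[0.04,0.02,-0.04]], rot=[[0,0,-0.9],[0,0,-1.8],[0,0,-2.7],[0,0,-3.6],[0,0,-4.2]])

```text
clock: 15.8
eef_pos: [551.0, -149.9, 171.9]
tcp_rot: [3.141, -0.002, 2.58]
contact_force: [-1.9, 4.0, -0.5]
opening: 0.638
grasp_force: 43.0
```

play_rows(dp=[[0,0,-0.05],[0,0,-0.1],[0,0,-0.15],[0,0,-0.2],[0,0,-0.25]], rot=[[0,0,0],[0,0,0],[0,0,0],[0,0,0],[0,0,0]])

```text
clock: 16.22
eef_pos: [551.6, -151.0, 182.2]
tcp_rot: [-3.141, -0.0, 2.573]
contact_force: [0.3, 0.8, -1.0]
opening: 0.637
grasp_force: 43.0
```

Run:
```python
from h import *
delta((552.5,-152,160),150)
```

```text
t 16.22 pos [ 551.6 -151.   182.2] yaw [-180.    -0.   147.4] q6 -1.27 open 0.637 F [ 0.3  0.8 -1. ] g 43.0
dp units [-0.03 -0.01  0.55]
rot z units -0.43
```

play_rows(dp=[[0,0,-0.3],[0,0,-0.6],[0,0,-0.9],[0,0,-1.2],[0,0,-1.5]], rot=[[0,0,0],[0,0,0],[0,0,0],[0,0,0],[0,0,0]])

```text
clock: 16.63
eef_pos: [552.3, -151.1, 244.2]
tcp_rot: [3.141, 0.002, 2.574]
contact_force: [-0.1, 0.2, -1.2]
opening: 0.641
grasp_force: 43.0
```

play_rows(dp=[[0.12,-0.27,0],[0.35,-0.8,0],[0.65,-1.45,0],[0.95,-2.1,0],[1.25,-2.8,0]], rot=[[0,0,0],[0,0,0],[0,0,0],[0,0,0],[0,0,0]])

```text
clock: 17.05
eef_pos: [447.6, -219.0, 241.9]
tcp_rot: [-3.141, -0.0, 2.575]
contact_force: [0.5, -0.8, 0.5]
opening: 0.638
grasp_force: 43.1
```

play_rows(dp=[[0.3,-0.7,0],[0.6,-1.4,0],[0.9,-2.1,0],[1.2,-2.7,0],[1.37,-3.12,0]], rot=[[0,0,0],[0,0,0],[0,0,0],[0,0,0],[0,0,0]])

```text
clock: 17.47
eef_pos: [333.2, -295.0, 242.0]
tcp_rot: [-3.141, -0.001, 2.574]
contact_force: [0.1, -0.4, -1.0]
opening: 0.639
grasp_force: 43.1
```

play_rows(dp=[[0,0,0],[0,0,0],[0,0,0],[0,0,0],[0,0,0]], rot=[[0,0,0.9],[0,0,1.9],[0,0,2.9],[0,0,3.9],[0,0,4.9]])

```text
clock: 17.88
eef_pos: [335.2, -294.4, 242.0]
tcp_rot: [-3.141, -0.0, 2.056]
contact_force: [0.0, -0.6, -1.2]
opening: 0.64
grasp_force: 43.0
```

play_rows(dp=[[0,0,0],[0,0,0],[0,0,0],[0,0,0],[0,0,0]], rot=[[0,0,1],[0,0,2],[0,0,3],[0,0,4],[0,0,5]])

```text
clock: 18.3
eef_pos: [335.3, -294.3, 242.0]
tcp_rot: [-3.141, 0.0, 1.533]
contact_force: [0.8, -0.3, -0.7]
opening: 0.642
grasp_force: 43.0
```

play_rows(dp=[[0,0,0],[0,0,0],[0,0,0],[0,0,0],[0,0,0]], rot=[[0,0,1],[0,0,2],[0,0,3],[0,0,4],[0,0,5]])

```text
clock: 18.72
eef_pos: [335.3, -294.3, 242.0]
tcp_rot: [-3.141, 0.0, 1.009]
contact_force: [0.8, 0.3, 0.5]
opening: 0.637
grasp_force: 43.0
```

play_rows(dp=[[0,0,0],[0,0,0],[0,0,0],[0,0,0],[0,0,0]], rot=[[0,0,1],[0,0,2],[0,0,3],[0,0,4],[0,0,4.2]])

```text
clock: 19.13
eef_pos: [335.4, -294.3, 242.0]
tcp_rot: [-3.141, 0.0, 0.569]
contact_force: [-0.5, -1.2, -1.5]
opening: 0.64
grasp_force: 43.0
```

Run:
```python
from h import *
from rig import telemetry,optics
import cv2
delta((336,-294,0),33)
print(telemetry.sense()["qpos"].round(2))
f=optics.grab_frame("scene"); cv2.imwrite("pics/s4.png",cv2.resize(f["color"][120:260,240:430,::-1],None,fx=4,fy=4,interpolation=cv2.INTER_CUBIC))
```

```text
t 19.13 pos [ 335.4 -294.3  242. ] yaw [-180.     0.    32.6] q6 0.28 open 0.64 F [-0.5 -1.2 -1.5] g 43.0
dp units [0.02 0.   6.05]
rot z units -0.06
[-0.72  0.06  1.98 -0.    1.1   0.28]
```

View pics/s4.png

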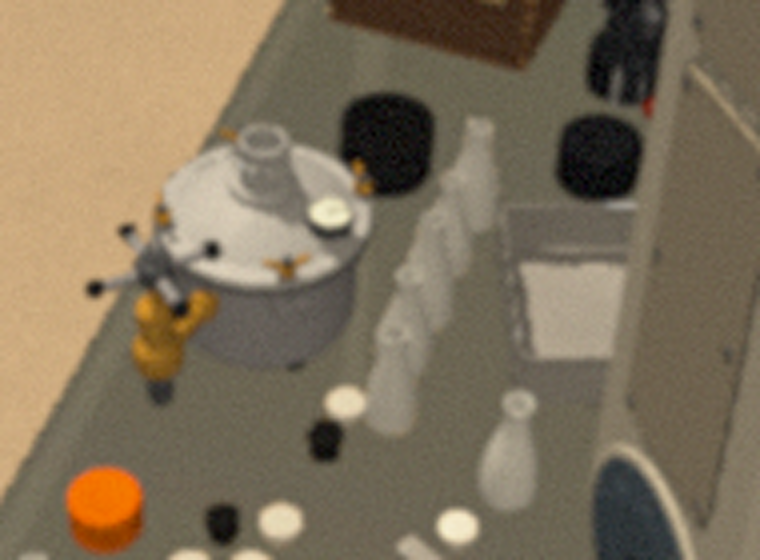

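play_rows(dp=[[0,0,0.4],[0,0,1.0],[0,0,1.7],[0,0,2.4],[0,0,3.1]], rot=[[0,0,0],[0,0,0],[0,0,0],[0,0,0],[0,0,0]])

```text
clock: 19.6
eef_pos: [335.9, -294.4, 117.2]
tcp_rot: [3.141, -0.0, 0.578]
contact_force: [0.8, -0.7, -1.4]
opening: 0.641
grasp_force: 43.1
```

play_rows(dp=[[0,0,0.6],[0,0,1.2],[0,0,1.7],[0,0,2.1],[0,0,2.4]], rot=[[0,0,0],[0,0,0],[0,0,0],[0,0,0],[0,0,0]])

```text
clock: 20.02
eef_pos: [335.4, -294.0, 20.7]
tcp_rot: [-3.14, 0.0, 0.578]
contact_force: [-0.3, -0.2, -0.1]
opening: 0.641
grasp_force: 43.1
```

play_rows(dp=[[0,0,0.08],[0,0,0.16],[0,0,0.24],[0,0,0.3],[0,0,0.3]], rot=[[0,0,0],[0,0,0],[0,0,0],[0,0,0],[0,0,0]])

```text
clock: 20.43
eef_pos: [336.4, -294.6, 10.3]
tcp_rot: [3.141, -0.0, 0.575]
contact_force: [0.2, -0.5, -1.6]
opening: 0.637
grasp_force: 43.1
```

Run:
```python
from h import *
delta((336,-294,0),33)
```

```text
t 20.43 pos [ 336.4 -294.6   10.3] yaw [180.   -0.   32.9] q6 0.27 open 0.637 F [ 0.2 -0.5 -1.6] g 43.1
dp units [-0.   -0.02  0.26]
rot z units -0.01
```

play_rows(dp=[[0,0,0.04],[0,0,0.08],[0,0,0.12],[0,0,0.16],[0,0,0.18]], rot=[[0,0,0],[0,0,0],[0,0,0],[0,0,0],[0,0,0]])

```text
clock: 20.85
eef_pos: [336.2, -294.4, 2.8]
tcp_rot: [3.142, -0.0, 0.575]
contact_force: [-1.0, -0.7, -1.1]
opening: 0.638
grasp_force: 43.1
```

play_rows(dp=[[0,0,0.02],[0,0,0.04],[0,0,0.04]], rot=[[0,0,0],[0,0,0],[0,0,0]])

```text
clock: 21.1
eef_pos: [336.2, -294.3, 1.1]
tcp_rot: [-3.141, 0.0, 0.574]
contact_force: [-0.0, 0.7, -0.6]
opening: 0.643
grasp_force: 43.1
```

play_rows(dp=[[0,0,0.015],[0,0,0.03],[0,0,0.045],[0,0,0.045]], rot=[[0,0,0],[0,0,0],[0,0,0],[0,0,0]])

```text
clock: 21.43
eef_pos: [336.3, -294.4, 0.1]
tcp_rot: [3.141, -0.0, 0.574]
contact_force: [-3.5, 1.7, 13.2]
opening: 0.638
grasp_force: 44.2
```

play_rows(dp=[[0,0,-0.015],[0,0,-0.015],[0,0,-0.015]], rot=[[0,0,0],[0,0,0],[0,0,0]], grip_force=20)

```text
clock: 21.68
eef_pos: [336.3, -294.5, 0.2]
tcp_rot: [3.141, -0.0, 0.575]
contact_force: [-0.6, 1.0, 4.6]
opening: 0.64
grasp_force: 43.5
```

play_rows(dp=[[0,0,0],[0,0,0],[0,0,0],[0,0,0],[0,0,0]], rot=[[0,0,0],[0,0,0],[0,0,0],[0,0,0],[0,0,0]], fingers=0.85)

```text
clock: 22.1
eef_pos: [336.2, -294.3, -0.0]
tcp_rot: [-3.141, 0.0, 0.574]
contact_force: [0.3, 0.5, 0.2]
opening: 0.85
grasp_force: 0.0
```

play_rows(dp=[[0,0,-0.1],[0,0,-0.3],[0,0,-0.5],[0,0,-0.8],[0,0,-1.2]], rot=[[0,0,0],[0,0,0],[0,0,0],[0,0,0],[0,0,0]])

```text
clock: 22.52
eef_pos: [335.9, -294.1, 48.8]
tcp_rot: [-3.141, 0.0, 0.574]
contact_force: [-0.5, 0.1, 0.2]
opening: 0.848
grasp_force: 0.0
```

play_rows(dp=[[0,0,-0.7],[0,0,-1.4],[0,0,-2.2],[0,0,-3.0],[0,0,-3.8]], rot=[[0,0,0],[0,0,0],[0,0,0],[0,0,0],[0,0,0]])

```text
clock: 22.93
eef_pos: [335.9, -294.0, 202.6]
tcp_rot: [3.141, -0.0, 0.574]
contact_force: [1.2, 0.1, -0.9]
opening: 0.847
grasp_force: 0.0
```

play_rows(dp=[[0,0.7,0],[0,1.4,0],[0,2.2,0],[0,3.0,0],[0,3.8,0]], rot=[[0,0,0],[0,0,0],[0,0,0],[0,0,0],[0,0,0]])

```text
clock: 23.35
eef_pos: [419.4, -423.1, 201.4]
tcp_rot: [3.14, -0.0, 0.575]
contact_force: [0.4, -1.0, 0.0]
opening: 0.853
grasp_force: 0.0
```

play_rows(dp=[[0,0.8,0],[0,1.6,0],[0,2.4,0],[0,3.0,0],[0,3.2,0]], rot=[[0,0,0],[0,0,0],[0,0,0],[0,0,0],[0,0,0]])

```text
clock: 23.77
eef_pos: [489.7, -531.9, 200.9]
tcp_rot: [3.139, -0.0, 0.574]
contact_force: [-1.5, 0.3, -0.4]
opening: 0.846
grasp_force: 0.0
```

Run:
```python
from h import *
from rig import optics
import cv2
delta((336,-294,0),33)
I=[optics.grab_frame(n)["color"][:,:,::-1] for n in ("top","scene")]
cv2.imwrite("pics/f.png",np.vstack([cv2.resize(I[0][140:290,190:450],(520,300),interpolation=2),cv2.resize(I[1][120:320,220:480],(390,300),interpolation=2)[:, :390].copy() if 0 else cv2.resize(I[1][130:280,220:480],(520,300),interpolation=2)]))
```

```text
t 23.77 pos [ 489.7 -531.9  200.9] yaw [179.9  -0.   32.9] q6 0.17 open 0.846 F [-1.5  0.3 -0.4] g 0.0
dp units [ 0.   -7.09  5.01]
rot z units -0.02
```

View pics/f.png

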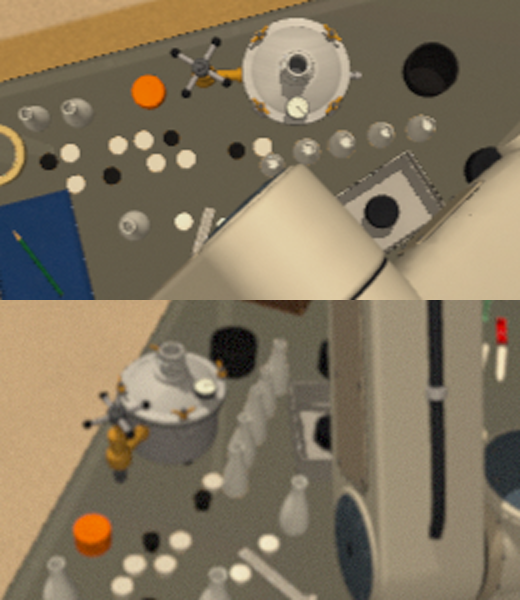

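```bash
python3 -c "
from rig import r
print(r.sign_off())"
```

```text
the job is handed in; nothing more can be done
None
```

I opened the vent to its stop, then unscrewed the cap and set it down flat, top side up, in the tray. The two bottles left of the pot were not touched. The job was handed in at about 24 s; the hand-in call returned no verdict.

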